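# Feed a slat through the guide tunnel with a push stick

### The arm

A 6-joint arm with a two-finger parallel gripper is mounted at the origin on the work surface. World frame = base frame: x ahead of the robot, y to its left, z up, the work surface at z = 0. Lengths are in mm, angles in rad, forces in N, time in s.
With the tool pointing down it reaches from about 275 to 1000 mm from the base axis. Payload 8.4 kg.
Tool frame: the origin (TCP) lies between the finger pads; the fingertips stand 22 mm ahead of it and the grasp point (between the pads) lies 3 mm ahead of it (r.nose_length is the z of the fingertips in the tool frame, in mm); z points along the fingers, y is the line along which they close (so a half turn about z gives the same grasp; the last joint's range is limited). The gripper opens to 85 mm and grips with 20 to 120 N. Pads are 22 mm wide; open, the fingers measure 114 mm over their backs; the gripper's body (76 mm by 85 mm) begins 54 mm behind the grasp point. The pads swing forward as they close: fully open they stand 13 mm farther back than shut.
Start: joints at [-1.259, 0.353, 1.633, -0, 1.155, -0.002], TCP at [192.921, -594.482, 219.581] pointing down, gripper open.
Joint ranges: [-2.63, 2.63], [-0.92, 2.1], [0.06, 2.66], [-1.3, 4.44], [0, 2.69], [-3.02, 3.02]. Speed limits (rad/s): [2.22, 2.22, 2.79, 3.14, 3.14, 3.14].

### API

Orientations are given as [roll, pitch, yaw] about the fixed x, y, z axes, in that order (R = Rz(yaw) Ry(pitch) Rx(roll)).
In Python, from rig import r, cams gives the robot as it stands.
- The arm moves only by the shell command python3 -m handwheel 'ROWS' [FORCE]. ROWS is rows parted by semicolons, their numbers by spaces, 1 to 5 of them, each of 7 numbers: a rotation vector rx, ry, rz in rad, then dx, dy, dz in mm, then the opening from 0.0 (shut) to 1.0 (fully open); each row shifts and turns the commanded pose from where the row before left it, along the tool's axes as they then stand; what a row does not reach is not made up. A row lasts 1/12 s, in which the tool goes at most 41.7 mm and 0.125 rad, less where a joint would pass 70% of its speed; a pose out of reach is approached as far as the arm can. The fingers move at their own pace and stop on an object; FORCE is the grip in N (left out, the last holds). Time passes only in rows, so rows that do not move let the fingers close. It prints the time, the measured TCP pose, the force, the opening and the grip force at its end.
- r.sense(): the state, without advancing time (a new reading comes with each control period).
- cams.grab_frame(name): name is "scene" or "side" or "wrist"; returns the picture (480x640x3 uint8, red, green, blue); there is no depth.
- cams.camera_params(name): a dict with "fx", "fy", "cx", "cy" (pixels), "rvec" (rotation vector, rad) and "tvec" (3), from world to camera coordinates, as OpenCV has them. Camera axes: x right, y down, z forward; pixel columns grow to the right and rows downward; lengths in mm; the calibration is good to about 2 mm. The wrist camera is an equidistant fisheye: a pixel r from the principal point sees the ray r / f radians off the axis. A picture is of the moment at which its call begins: read the wrist's pose just before it. camera_params takes no time and is no camera call; for the wrist camera it gives the pose at the moment of the call.
- r.sign_off(): hands the job in; it is judged then, once.
The state is a dict: "clock": time; "qpos": joint angles; "qvel": joint speeds; "joint_efforts": joint torques, N m; "eef_pos": TCP position; "tcp_rot": TCP orientation; "contact_force": force on the tool from outside, world axes, zero at the start; "wrist_torque": the same for the moment, N m; "opening": opening from 0.0 (shut) to 1.0 (fully open); "grasp_force": force on a finger pad.
Only numpy, scipy, OpenCV 4.12 (cv2) and the standard library are available. Lean on these libraries where they do the work, as an engineer would, in place of code of your own. Each camera call takes 0.05 s, during which the arm holds its last target. There are 200 camera calls.

### The job

Take the wooden push stick by its grip and use its end to feed the short slat lying on the jig's apron into the narrow metal guide tunnel, on past the sprung shoe, until it sits fully home against the end stop hidden under the cover; press it home gently but firmly for about half a second, going by feel. Push only with the stick (fingers off the slat) and never hard, then draw the stick out and stand it back on the bench on its base, leaving the slat home and the other things on the bench alone.

Things in the scene. Friction and masses are not known exactly. Their poses are not given: they have to be found in the camera images.
- jig: Grey laminated feed jig fixed on the bench, board 350 x 80 x 12 mm, spanning x -170 to +180 mm. Origin: on its underside (z 0 = bench), on the centre line, under the tunnel mouth; its +x is the feed direction (roughly the robot's left), +z up. The board's top, the floor on which the slat slides, is 12 mm above the bench.
- mouth (a point): Centre of the tunnel mouth, on the jig's floor (12 mm above the bench), axes as the jig. The aluminium tunnel runs straight from here along +x for 180 mm: 27 mm wide, 22 mm high inside, walls 10 mm thick, flat cover 5 mm thick (top 39 mm above the bench) with a 9 mm slot along its middle.
- apron_rear (a point): Rear end of the jig's open apron, on its floor and centre line, 170 mm before the mouth, axes as the jig. The apron has wooden side walls 6 mm thick and 16 mm high (top 28 mm above the bench), 54 mm apart, which from 44 mm before the mouth close like a funnel to the tunnel's 27 mm. Open above and at this rear end.
- shoe_at (a point): Where a rounded shoe on a spring sits in the tunnel's +y wall, 75 mm past the mouth, axes as the jig. It stands out 6 mm and presses the slat to the other wall: as the slat's front passes it the push rises to 5 to 11 N, and from then on the slat drags with 3 to 7 N.
- slat: The part to feed: light wooden slat 90 x 24 x 14 mm, about 30 g, lying loose on the apron a little askew, wholly outside the tunnel. Origin: centre of its underside; +x along its length to the front end that goes in first, z up. Home = front end on the end stop's buffer; its rear end is then 10 to 52 mm inside the tunnel.
- slat_nose (a point): Centre of the slat's front end face (45 mm ahead of its origin, 7 mm above its underside), axes as the slat.
- stick: Wooden push stick, 90 g, on its base on the bench, tip roughly to the robot's left. Origin: underside, below mid grip; +x towards the tip, z up. Base 24 mm wide, 14 high, x -60 to +45; nose 16 mm wide, 14 high, x +45 to +120, flat tip. Grip: upright fin, x -30 to +30, 16 mm thick (y), z 14 to 63. Pinch the fin across its thickness from above, about 45 mm above the underside.
- stick_tip (a point): Centre of the stick's flat end face (120 mm ahead of its origin, 7 mm above its underside), axes as the stick.
- stop: End stop: steel plate 40 x 26 x 6 mm with a black clamping knob (24 mm across, 26 mm high in all), fixed on the tunnel cover at jig x 138 to 160 mm. Origin: centre of its underside, on the cover's top (39 mm above the bench); axes as the jig. Pushing on the slat or on this stop with more than 25 N damages them and fails.
- stop_front (a point): Farthest place, on the tunnel's middle line 18 mm before the stop's origin, at which the hidden buffer's face can be; axes as the jig. A screw sets the buffer 0 to 20 mm nearer to the mouth: this cannot be seen or measured, so feel for it. It is rigid: there the push rises steeply. A total push of 14 to 20 N at the stick, kept up for half a second, seats the slat.
- glue: White glue bottle, 60 mm across, 170 mm high, bystander. Origin: centre of its underside.
- jar: Clear jar with steel lid, 70 mm across, 80 mm high, bystander. Origin: centre of its underside.
- screwbox: Cardboard screw box 90 x 60 x 45 mm, bystander. Origin: centre of its underside.
- offcut: Plywood offcut 160 x 45 x 18 mm lying on the bench, bystander. Origin: centre of its underside.
There are look-alikes about, which are no part of the job. Of the things that look like the slat, the larger one is meant.

How it is judged (in metres and radians):
On the way, in this order (a step that is already met when the one before it is completed fails the run):
1. the push stick is lifted off the bench in the gripper (height (world z) of stick above 0.008 m and contact force between the fingers and stick above 2 N), for 0.1 s.
2. the slat's front end is at least 20 mm inside the tunnel, pushed by the stick (x of slat_nose in the frame of jig above 0.02 m and contact force between stick and slat above 0.3 N).
3. the slat is pressed home on the end stop with more than 6 N, by the stick (contact force between slat and stop above 6 N and contact force between stick and slat above 4 N), for 0.3 s.
At the end, for the whole second after the job is handed in: The slat lies still in the tunnel with its front end on the buffer of the end stop (within about 2 mm), and the push stick stands still and released on its base on the bench, clear of the jig (distance between slat_nose and buffer_pad below 0.006 m and z of slat in the frame of jig below 0.016 m and linear speed of each of slat, stick below 0.01 m/s and height (world z) of stick below 0.006 m and angle between stick's own z axis and vertical below 0.15 rad and contact force between stick and jig below 0.2 N); the robot touches nothing.
It fails at once if the stick pushes on the slat with more than 25 N (contact force between stick and slat above 25 N).
It fails at once if the fingers touch the slat (contact force between the fingers and slat above 0.5 N).
It fails at once if the end stop is pressed with more than 25 N (contact force between anything else and stop above 25 N).
It fails at once if a bystander is moved more than 15 mm (distance of any of glue, jar, screwbox, offcut from where it was at the start of the episode above 0.015 m).
It also fails if it takes over 58 s, if anything falls off the work surface, if the arm or the gripper's body presses on something with over 40 N, if the wrist force passes 120 N, or if a joint passes its speed limit or range.

## Working session

There is one attempt and no reset: what is moved stays moved. The work goes in short steps, Python scripts to look and compute and a shell command to move; the robot and the scene stay as the last step left them, time stands still between calls to the robot, and variables do not carry over. Pictures are saved under pics/ and viewed, at most 10 in all, crops included, and the job is handed in when it is done.

```bash
ls; mkdir -p pics
cat > h.py <<'E'
import numpy as np, cv2
from scipy.spatial.transform import Rotation as R
from rig import r, cams
def ray(P,u,v):
    M=R.from_rotvec(np.ravel(P["rvec"])).as_matrix(); t=np.ravel(P["tvec"])
    d=np.array([(u-P["cx"])/P["fx"],(v-P["cy"])/P["fy"],1.])
    if P.get("wrist"):
        th=np.hypot(d[0],d[1]); s=np.sin(th)/max(th,1e-9); d=np.array([d[0]*s,d[1]*s,np.cos(th)])
    return -M.T@t, M.T@d
def at(P,u,v,z):
    c,d=ray(P,u,v); return c+d*(z-c[2])/d[2]
def par(n):
    P=dict(cams.camera_params(n)); P["wrist"]=(n=="wrist"); return P
E
python3 - <<'E'
from h import *
for n in("scene","side","wrist"):
    P=par(n); I=cams.grab_frame(n); cv2.imwrite(f"pics/{n}0.png",I[:,:,::-1]); print(n,P, ray(P,320,240))
print(r.sense())
E
```

```text
pics
scene {'fx': 468.71363764775805, 'fy': 468.71363764775805, 'cx': 318.96429044424355, 'cy': 235.71305153074897, 'rvec': array([ 1.70364999,  2.15379053, -0.61723982]), 'tvec': array([ 138.83860889, -483.80752504, 1384.81863318]), 'wrist': False} (array([1132.88162235,  141.67553153,  931.43749169]), array([-0.4971026 , -0.12842231, -0.85818719]))
side {'fx': 481.3933265810755, 'fy': 481.3933265810755, 'cx': 319.1645786307776, 'cy': 238.97734692846814, 'rvec': array([ 2.30139352, -0.4075296 ,  0.20084163]), 'tvec': array([-567.71137463,  181.09983348,  925.55962925]), 'wrist': False} (array([ 325.88615737, -707.06803831,  778.20754526]), array([ 0.26802159,  0.67361534, -0.68877741]))
wrist {'fx': 371.64829954431775, 'fy': 371.64829954431775, 'cx': 323.91192857557644, 'cy': 243.52417895572881, 'rvec': array([-2.33291257,  1.69371805,  0.26234066]), 'tvec': array([-624.61032607,  -39.99394592,  378.86120687]), 'wrist': True} (array([ 265.73325876, -570.73342347,  372.72319989]), array([-0.28140876, -0.07960091, -0.95628071]))
{'clock': 0.15, 'qpos': array([-1.25942243e+00,  3.53532839e-01,  1.63397379e+00,  4.45149380e-05,
        1.15521092e+00, -2.41310979e-03]), 'qvel': array([ 9.84270908e-04, -1.42497113e-03, -1.94232905e-03, -9.30818300e-04,
       -1.38899413e-03, -9.72233175e-05]), 'joint_efforts': array([ 8.80939060e-04, -6.05634284e+01, -3.42337275e+01, -2.13427927e-05,
        6.12877338e-03, -7.61763857e-06]), 'eef_pos': array([ 192.80074739, -594.10888127,  219.00231938]), 'tcp_rot': array([-3.14046787e+00, -4.34199436e-05,  3.13768988e-01]), 'contact_force': array([ 0.46282804, -0.00228302,  0.15866784]), 'wrist_torque': array([-0.04587898, -0.0574523 ,  0.02471358]), 'grasp_force': 0.0, 'opening': 0.9991071304424125}
```

View pics/scene0.png

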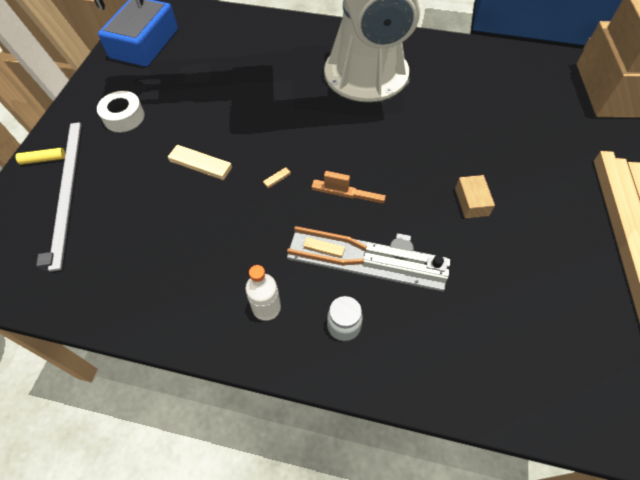

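View pics/side0.png

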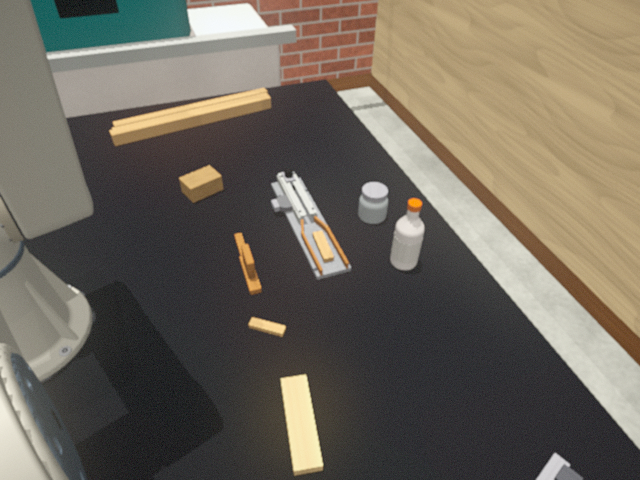

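The scene view shows the stick at about (350,190), the jig from (290,245) to (450,270), the slat at (324,248) and its look-alike at (277,177). The side view shows the stick at (248,265) and the jig at (310,225). I'll enlarge both.

Run:
```python
import cv2
I=cv2.imread("pics/scene0.png")[160:300,280:460]; cv2.imwrite("pics/sc.png",cv2.resize(I,(720,560),interpolation=cv2.INTER_CUBIC))
I=cv2.imread("pics/side0.png")[165:305,220:360]; cv2.imwrite("pics/si.png",cv2.resize(I,(560,560),interpolation=cv2.INTER_CUBIC))
```

```text
(no output)
```

View pics/sc.png

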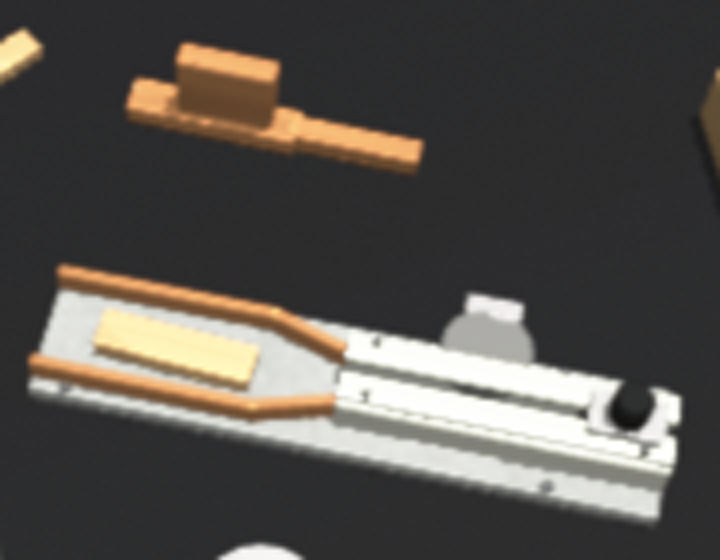

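View pics/si.png

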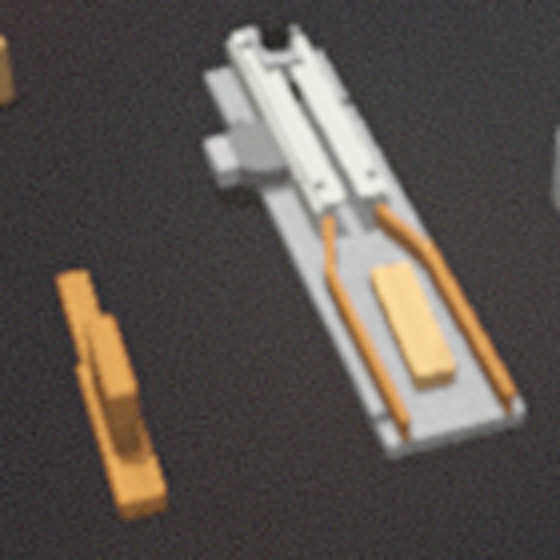

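The crops show the stick, its tip at (422,150) in the first, the jig, and the slat askew on the apron. I fit the poses from the corner pixels.

```bash
cat > fit.py <<'E'
from h import *
from scipy.optimize import least_squares
PS={n:par(n) for n in("scene","side")}
OFF={"scene":(280,160),"side":(220,165)}
def proj(P,X):
    return cv2.projectPoints(np.array(X,float),np.ravel(P["rvec"]),np.ravel(P["tvec"]),np.array([[P["fx"],0,P["cx"]],[0,P["fy"],P["cy"]],[0,0,1]]),None)[0][:,0]
def fit(obs,z0,g):
    def res(p,full=False):
        c,s=np.cos(p[2]),np.sin(p[2]); out=[]
        for n,L in obs.items():
            L=np.array(L,float); X=np.c_[p[0]+c*L[:,0]-s*L[:,1],p[1]+s*L[:,0]+c*L[:,1],L[:,2]+z0]
            out.append(proj(PS[n],X)-(L[:,3:]/4+OFF[n]))
        return out if full else np.concatenate(out).ravel()
    q=least_squares(res,g,x_scale=[10,10,.1],loss="soft_l1").x
    return q,[np.round(o,1).tolist() for o in res(q,True)]
stick={"scene":[(-30,8,63,180,45),(30,8,63,279,62),(30,-8,63,277,79),(-30,-8,63,178,63),(120,8,14,423,141),(120,-8,14,418,157),(120,-8,0,418,171),(-60,12,14,135,80),(-60,-12,0,129,118)],
"side":[(-60,12,0,125,518),(-60,-12,0,165,505),(120,8,14,57,275),(120,-8,14,85,268),(-30,8,63,105,392),(-30,-8,63,135,388),(30,8,63,87,318),(30,-8,63,117,312)]}
jig={"scene":[(0,23.5,39,347,329),(180,23.5,39,682,397),(180,-23.5,39,672,467),(-170,-40,0,30,395),(180,-40,0,657,522),(-170,30,28,61,269),(-170,-30,28,34,358),(-44,30,28,277,314),(-44,-30,28,252,408)],
"side":[(-170,30,28,405,428),(-170,-30,28,511,398),(-170,40,0,390,458),(-170,-40,0,525,422),(0,23.5,39,318,212),(0,-23.5,39,388,195)]}
slat={"scene":[(-45,12,14,105,310),(45,12,14,258,347),(45,-12,0,247,388),(-45,-12,14,95,338),(-45,-12,0,94,352)],
"side":[(-45,12,0,418,388),(-45,-12,0,453,378),(45,12,14,372,268),(45,-12,14,408,262)]}
if __name__=="__main__":
  P=PS["scene"]
  for nm,o,z,(u,v) in(("stick",stick,0,(338,185)),("jig",jig,0,(365,255)),("slat",slat,12,(324,248))):
    g=at(P,u,v,15); q,e=fit(o,z,[g[0],g[1],1.5]); print(nm,np.round(q,3)); print(e)
E
python3 fit.py
```

```text
stick [447.653   8.554   1.548]
[[[0.2, -1.2], [0.1, -0.5], [-0.9, 0.4], [-1.0, -0.5], [-0.4, -0.3], [-0.4, 0.9], [-1.0, 0.8], [0.1, -0.8], [-0.8, 0.7]], [[-0.5, -0.5], [0.7, -0.1], [-0.3, -0.6], [-0.6, -0.3], [0.5, -0.2], [0.7, -0.9], [-1.4, -1.0], [-1.5, -1.1]]]
jig [619.725 111.746   1.57 ]
[[[0.9, -0.6], [-0.7, -1.3], [-0.3, 0.3], [-0.4, 0.5], [-1.2, 1.2], [-0.7, -0.1], [-1.0, -0.1], [-0.7, -0.6], [-0.0, -1.2]], [[0.4, -3.0], [-0.2, -2.3], [-0.5, -0.6], [-0.3, -0.6], [-0.7, -2.8], [0.5, -2.8]]]
slat [621.077  17.76    1.51 ]
[[[-0.1, -1.1], [0.1, -0.5], [-0.2, 1.3], [-0.8, 0.7], [-0.3, 0.3]], [[-1.0, 0.1], [0.5, 0.4], [-1.0, -1.1], [-0.1, -1.5]]]
```

```bash
cat > go.py <<'E'
# how far, in the tool's axes, from the present pose to x y z yaw; n rows of constant twist
import sys
from h import *
from scipy.optimize import fsolve
x,y,z,yaw=map(float,sys.argv[1:5]); n=int(sys.argv[5]) if len(sys.argv)>5 else 1
s=r.sense(); p=s["eef_pos"]; A=R.from_euler("xyz",s["tcp_rot"]); B=R.from_euler("xyz",[np.pi,0,yaw])
rv=(A.inv()*B).as_rotvec()/n
def end(d):
    q=p.copy(); C=A
    for _ in range(n): q=q+C.apply(d); C=C*R.from_rotvec(rv)
    return q-[x,y,z]
print(n,"rows of",np.round(rv,4),np.round(fsolve(end,A.inv().apply(np.array([x,y,z])-p)/n),2))
E
python3 go.py 447.7 8.5 200 1.548 20
```

```text
20 rows of [-0.     -0.     -0.0617] [33.61 -9.32  0.96]
```

```bash
R="0"; python3 -m handwheel '0 0 -0.0617 33.6 -9.3 1 1; 0 0 -0.0617 33.6 -9.3 1 1; 0 0 -0.0617 33.6 -9.3 1 1; 0 0 -0.0617 33.6 -9.3 1 1; 0 0 -0.0617 33.6 -9.3 1 1'; python3 -m handwheel '0 0 -0.0617 33.6 -9.3 1 1; 0 0 -0.0617 33.6 -9.3 1 1; 0 0 -0.0617 33.6 -9.3 1 1; 0 0 -0.0617 33.6 -9.3 1 1; 0 0 -0.0617 33.6 -9.3 1 1'; python3 -m handwheel '0 0 -0.0617 33.6 -9.3 1 1; 0 0 -0.0617 33.6 -9.3 1 1; 0 0 -0.0617 33.6 -9.3 1 1; 0 0 -0.0617 33.6 -9.3 1 1; 0 0 -0.0617 33.6 -9.3 1 1'; python3 -m handwheel '0 0 -0.0617 33.6 -9.3 1 1; 0 0 -0.0617 33.6 -9.3 1 1; 0 0 -0.0617 33.6 -9.3 1 1; 0 0 -0.0617 33.6 -9.3 1 1; 0 0 -0.0617 33.6 -9.3 1 1'; python3 -m handwheel '0 0 0 0 0 0 1; 0 0 0 0 0 0 1'
python3 - <<'E'
from h import *
P=par("wrist"); I=cams.grab_frame("wrist"); np.save("w1.npy",P,allow_pickle=True); cv2.imwrite("pics/w1.png",I[:,:,::-1]); print(r.sense()["eef_pos"],ray(P,320,240))
E
```

```text
clock: 0.57
eef_pos: [326.0, -480.6, 214.3]
tcp_rot: [-3.141, -0.0, 0.625]
contact_force: [1.2, -0.2, -0.2]
opening: 0.999
grasp_force: 0.0
clock: 0.98
eef_pos: [417.2, -332.6, 209.4]
tcp_rot: [-3.142, -0.0, 0.934]
contact_force: [1.0, 0.2, 0.6]
opening: 0.997
grasp_force: 0.0
clock: 1.4
eef_pos: [459.2, -164.0, 204.5]
tcp_rot: [3.141, -0.0, 1.242]
contact_force: [-0.5, -0.4, 0.7]
opening: 1.002
grasp_force: 0.0
clock: 1.82
eef_pos: [447.9, 9.3, 199.5]
tcp_rot: [3.141, -0.0, 1.551]
contact_force: [1.2, 0.4, -0.3]
opening: 0.997
grasp_force: 0.0
clock: 1.98
eef_pos: [447.6, 9.1, 199.5]
tcp_rot: [-3.141, 0.0, 1.551]
contact_force: [0.2, 0.4, 1.3]
opening: 0.996
grasp_force: 0.0
[448.05411352   7.98937822 199.59929591] (array([448.62815407,  85.98418178, 353.29077682]), array([-0.01552436, -0.2928029 , -0.95604679]))
```

View pics/w1.png

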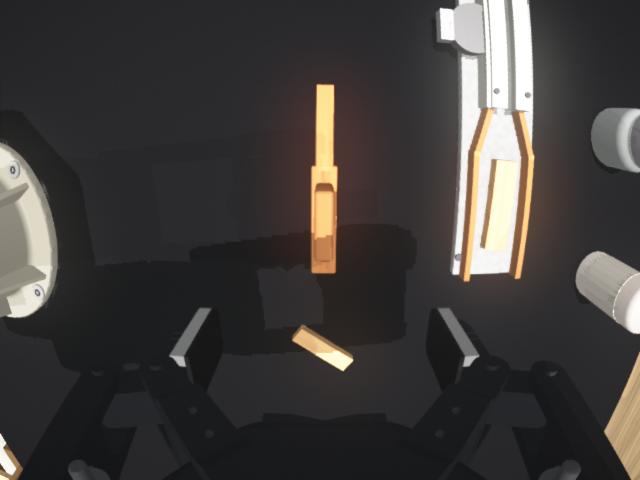

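The wrist view shows the stick tip at (325,85), its base rear at (323,272), the apron rear walls at (467,278) and (518,276), the mouth near (510,108), and the slat from (505,160) to (495,248).

Run:
```python
from h import *
P=np.load("w1.npy",allow_pickle=True).item()
for nm,z,pts in(("tip",14,[(317,85),(334,85)]),("noseroot",14,[(316,166),(334,166)]),("baserear",14,[(311,272),(336,272)]),("fin",63,[(316,192),(333,192),(315,238),(333,238)]),
 ("wallrear",28,[(467,279),(518,277)]),("walljoin",28,[(489,110),(519,110)]),("kink",28,[(474,152),(530,154)]),("cover",39,[(486,107),(531,109)]),
 ("slat",26,[(496,160),(515,161),(485,247),(506,250)])):
    X=np.array([at(P,u,v,z)[:2] for u,v in pts]); print(nm,X.round(1).tolist(),"mean",X.mean(0).round(1))
```

```text
tip [[443.4, 126.9], [458.6, 126.6]] mean [451.  126.8]
noseroot [[441.0, 52.7], [457.4, 52.4]] mean [449.2  52.5]
baserear [[433.5, -50.7], [458.1, -51.1]] mean [445.8 -50.9]
fin [[441.6, 36.8], [455.0, 36.5], [439.9, -1.1], [454.6, -1.4]] mean [447.8  17.7]
wallrear [[589.5, -57.1], [649.6, -57.7]] mean [619.6 -57.4]
walljoin [[600.5, 108.3], [633.0, 111.3]] mean [616.7 109.8]
kink [[586.0, 68.3], [647.5, 69.8]] mean [616.7  69. ]
cover [[592.3, 110.0], [640.1, 112.8]] mean [616.2 111.4]
slat [[610.4, 61.7], [631.6, 61.8], [606.2, -24.3], [631.0, -28.1]] mean [619.8  17.8]
```

```bash
python3 go.py 447.7 8.2 48 1.546; python3 -m handwheel '0 0 0 0 0 38 1; 0 0 0 0 0 38 1; 0 0 0 0 0 38 1; 0 0 0 0 0 37.5 1; 0 0 0.005 0 0 0 1'; python3 -m handwheel '0 0 0 0 0 0 0; 0 0 0 0 0 0 0; 0 0 0 0 0 0 0; 0 0 0 0 0 0 0; 0 0 0 0 0 0 0' 100;  python3 -m handwheel '0 0 0 0 0 0 0; 0 0 0 0 0 0 0; 0 0 0 0 0 0 0; 0 0 0 0 0 0 0; 0 0 0 0 0 0 0'
```

```text
1 rows of [0.0001 0.0003 0.0032] [  0.26  -0.38 151.6 ]
clock: 2.45
eef_pos: [443.7, 6.2, 42.5]
tcp_rot: [-3.131, 0.001, 1.54]
contact_force: [-1.7, -0.3, -0.8]
opening: 1.002
grasp_force: 0.0
clock: 2.87
eef_pos: [449.5, 7.6, 49.9]
tcp_rot: [3.138, -0.0, 1.543]
contact_force: [-0.7, -0.1, -0.1]
opening: 0.302
grasp_force: 0.0
clock: 3.28
eef_pos: [449.2, 7.7, 49.8]
tcp_rot: [3.139, 0.0, 1.543]
contact_force: [-2.1, -1.4, 16.1]
opening: 0.119
grasp_force: 98.4
```

```bash
python3 -m handwheel '0 0 0 0 0 -15 0; 0 0 0 0 0 -30 0; 0 0 0 0 0 -30 0; 0 0 0 0 0 0 0; 0 0 0 0 0 0 0'; python3 go.py 618 -165 125 1.575 6
python3 - <<'E'
from h import *
P=par("scene"); print("glue", at(P,265,305,10), at(P,257,272,170), "jar", at(P,345,303,80))
E
```

```text
clock: 3.7
eef_pos: [449.5, 7.8, 124.9]
tcp_rot: [3.137, -0.0, 1.543]
contact_force: [0.1, 0.0, -0.2]
opening: 0.112
grasp_force: 98.1
6 rows of [ 0.0008 -0.     -0.0053] [-28.39  28.49   0.06]
glue [781.36621442 -72.31105198  10.        ] [783.82912966 -68.23509911 170.        ] jar [768.23639822  95.27794414  80.        ]
```

```bash
python3 -m handwheel '0 0 -0.005 -28.4 28.5 0 0; 0 0 -0.005 -28.4 28.5 0 0; 0 0 -0.005 -28.4 28.5 0 0; 0 0 -0.005 -28.4 28.5 0 0; 0 0 -0.005 -28.4 28.5 0 0';python3 -m handwheel '0 0 -0.006 -28.4 28.5 0 0; 0 0 0 0 0 0 0; 0 0 0 0 0 0 0; 0 0 0 0 0 0 0'
python3 - <<'E'
from h import *
P=par("wrist"); I=cams.grab_frame("wrist"); np.save("w2.npy",P,allow_pickle=True); cv2.imwrite("pics/w2.png",cv2.resize(I[0:300,200:450,::-1],None,fx=2,fy=2,interpolation=cv2.INTER_CUBIC)); print(r.sense()["eef_pos"],r.sense()["tcp_rot"],ray(P,320,240))
E
```

```text
clock: 4.12
eef_pos: [588.2, -138.2, 121.6]
tcp_rot: [-3.14, -0.0, 1.568]
contact_force: [0.4, 0.9, -1.2]
opening: 0.11
grasp_force: 98.2
clock: 4.45
eef_pos: [614.9, -165.0, 121.3]
tcp_rot: [-3.138, -0.001, 1.573]
contact_force: [0.3, 0.3, -1.0]
opening: 0.114
grasp_force: 98.3
[ 614.78125107 -164.4885388   121.694292  ] [-3.13872172e+00 -9.86441220e-04  1.57393390e+00] (array([614.62320224, -88.19955593, 275.18174314]), array([-0.01185595, -0.2920075 , -0.95634254]))
```

View pics/w2.png

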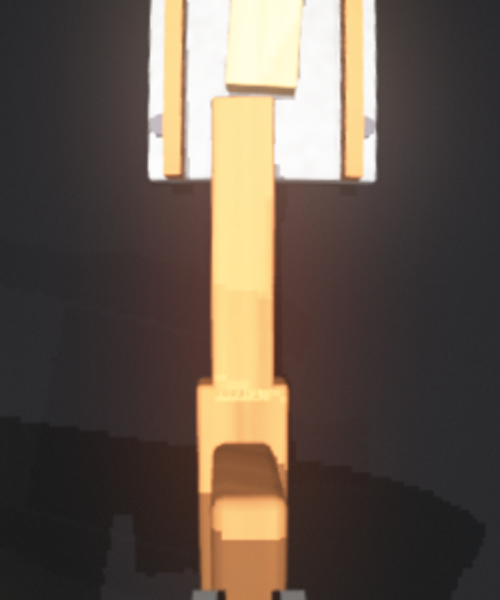

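The enlarged wrist crop shows the tip at (211..273, 97), the apron rear walls at 173 and 351 in column, and the slat rear at (227..296, 89). The stick tracks a little left of the jig's centre line.

Run:
```python
from h import *
P=np.load("w2.npy",allow_pickle=True).item()
for nm,z,pts in(("tip",86,[(211,97),(273,97)]),("noseroot",86,[(211,380),(274,380)]),("wallrear",28,[(173.5,176),(351.5,178)]),("walltop",28,[(174,4),(352,4)]),
 ("board",12,[(149,181),(376,181)]),("slatrear",26,[(227,88),(298,90)]),("slatfar",26,[(230,4),(301,4)])):
    X=np.array([at(P,200+u/2,v/2,z)[:2] for u,v in pts]); print(nm,X.round(1).tolist(),"mean",X.mean(0).round(1))
```

```text
tip [[604.8, -46.0], [620.3, -46.0]] mean [612.6 -46. ]
noseroot [[604.8, -119.1], [621.0, -119.0]] mean [ 612.9 -119.1]
wallrear [[589.7, -60.0], [647.8, -60.1]] mean [618.8 -60.1]
walltop [[589.4, 0.9], [648.2, 1.6]] mean [618.8   1.2]
board [[579.5, -59.7], [658.7, -59.0]] mean [619.1 -59.3]
slatrear [[607.0, -29.6], [630.3, -30.0]] mean [618.6 -29.8]
slatfar [[607.8, 1.1], [631.4, 1.4]] mean [619.6   1.3]
```

```bash
python3 -m handwheel '0 0 0.003 0 6.3 0 0; 0 0 0 0 0 20 0; 0 0 0 0 0 20 0; 0 0 0 0 0 17 0; 0 0 0 0 0 0 0'; python3 -m handwheel '0 0 0 0 0 0 0; 0 0 0 0 0 0 0'; python3 -m handwheel '0 0 0 0 0 1 0; 0 0 0 0 0 0 0; 0 0 0 0 0 0 0'
```

```text
clock: 4.92
eef_pos: [620.3, -163.8, 63.0]
tcp_rot: [-3.137, -0.001, 1.572]
contact_force: [-0.2, 0.0, -1.0]
opening: 0.114
grasp_force: 98.3
clock: 5.08
eef_pos: [623.2, -165.0, 67.1]
tcp_rot: [3.141, 0.0, 1.571]
contact_force: [0.7, 0.2, -0.6]
opening: 0.115
grasp_force: 98.3
clock: 5.33
eef_pos: [623.2, -165.4, 66.0]
tcp_rot: [3.14, 0.0, 1.571]
contact_force: [-0.1, -0.5, 0.0]
opening: 0.115
grasp_force: 98.3
```

```bash
python3 -m handwheel '0 0 0 0 -1.9 1.5 0; 0 0 0 0 0 1 0; 0 0 0 0 0 0 0; 0 0 0 0 0 0 0'; python3 -m handwheel '0 0 0 0 0 0.7 0; 0 0 0 0 0 0 0; 0 0 0 0 0 0 0';  python3 -m handwheel '0 0 0 0 0 0.7 0; 0 0 0 0 0 0 0; 0 0 0 0 0 0 0'
```

```text
clock: 5.67
eef_pos: [620.7, -165.4, 62.5]
tcp_rot: [-3.141, -0.0, 1.571]
contact_force: [-0.4, 0.2, -1.3]
opening: 0.118
grasp_force: 98.3
clock: 5.92
eef_pos: [620.9, -165.4, 61.8]
tcp_rot: [3.142, -0.0, 1.571]
contact_force: [-0.7, -0.3, -1.1]
opening: 0.116
grasp_force: 98.4
clock: 6.17
eef_pos: [620.9, -165.4, 61.2]
tcp_rot: [3.142, 0.0, 1.571]
contact_force: [0.5, 0.9, -0.5]
opening: 0.114
grasp_force: 98.4
```

```bash
for i in 1; do python3 -m handwheel '0 0 0 0 0 0.7 0; 0 0 0 0 0 0 0'; python3 -m handwheel '0 0 0 0 0 0.7 0; 0 0 0 0 0 0 0';python3 -m handwheel '0 0 0 0 0 0.7 0; 0 0 0 0 0 0 0'; done | grep -E "pos|contact"
python3 - <<'E'
from h import *
I=cams.grab_frame("side"); cv2.imwrite("pics/s2.png",cv2.resize(I[165:325,240:400,::-1],None,fx=3.7,fy=3.7,interpolation=cv2.INTER_CUBIC))
E
```

```text
eef_pos: [620.8, -165.4, 60.4]
contact_force: [-0.7, -1.0, -0.5]
eef_pos: [620.8, -165.4, 59.7]
contact_force: [-0.4, -0.2, 0.2]
eef_pos: [620.8, -165.4, 59.1]
contact_force: [-1.0, -0.2, 0.0]
```

View pics/s2.png

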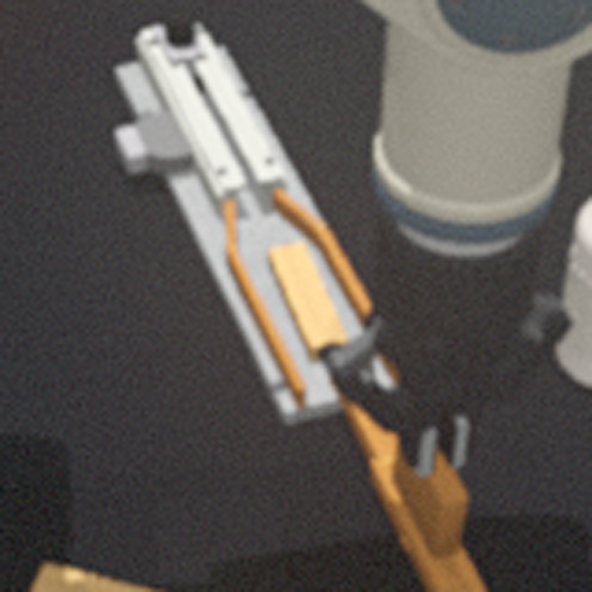

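The side view shows the tip just behind the slat, near (335,350). No floor contact has been felt yet, so I check the stick's pitch in the grip from the wrist pixels.

Run:
```python
from h import *
from scipy.optimize import least_squares
P=np.load("w2.npy",allow_pickle=True).item()
M=R.from_rotvec(np.ravel(P["rvec"])).as_matrix(); t=np.ravel(P["tvec"])
def pj(X):
    c=X@M.T+t; th=np.arctan2(np.hypot(c[:,0],c[:,1]),c[:,2]); ph=np.arctan2(c[:,1],c[:,0])
    return np.c_[P["cx"]+P["fx"]*th*np.cos(ph),P["cy"]+P["fy"]*th*np.sin(ph)]
O=np.array([(120,8,14,211,97),(120,-8,14,273,97),(45,12,14,198,380),(45,-12,14,288,380),(45,8,14,211,382),(45,-8,14,274,382),(30,8,14,219,445),(30,-8,14,276,445),(30,8,63,213,497),(30,-8,63,287,497)],float)
px=O[:,3:]/2+[200,0]
def f(p):
    X=R.from_euler("ZYX",[p[3],p[4],p[5]]).apply(O[:,:3])+p[:3]; return (pj(X)-px).ravel()
for roll in (0,1):
    q=least_squares(lambda p:np.r_[f(p),0 if roll else p[5]*1e3],[613,-165,72,1.57,0,0],x_scale=[10,10,10,.1,.1,.1],loss="soft_l1"); print(q.x.round(3),f(q.x).round(1).tolist())
I=cams.grab_frame("wrist"); cv2.imwrite("pics/w3.png",I[:,:,::-1]); g=I[:,312:330].astype(int).mean(1); print(g[36:62].round().tolist())
J=cv2.imread("pics/w2.png")[:,224:260,::-1].astype(int).mean(1); print(J[72:124:2].round().tolist()); print(r.sense()["tcp_rot"])
```

```text
[ 6.14437e+02 -1.65255e+02  6.85980e+01  1.58800e+00 -5.00000e-03
  0.00000e+00] [-0.5, 0.1, 0.1, -0.4, 0.9, 1.7, 1.7, 1.1, 2.0, 0.6, 1.1, 0.2, -1.3, -3.2, 0.2, -3.5, -3.4, 0.1, -1.1, -0.3]
[ 6.13290e+02 -1.65229e+02  6.79710e+01  1.58100e+00 -9.00000e-03
  3.00000e-02] [-0.4, 0.0, 0.2, -0.1, 0.1, 1.6, 0.8, 1.1, 1.2, 0.5, 0.2, 0.1, -2.3, -3.4, -0.8, -3.8, -1.1, 0.2, 1.0, -0.4]
[[253.0, 253.0, 252.0], [253.0, 253.0, 253.0], [254.0, 253.0, 253.0], [254.0, 253.0, 253.0], [254.0, 253.0, 253.0], [254.0, 253.0, 253.0], [254.0, 253.0, 253.0], [252.0, 249.0, 246.0], [254.0, 234.0, 194.0], [255.0, 237.0, 175.0], [255.0, 238.0, 175.0], [255.0, 238.0, 175.0], [255.0, 238.0, 175.0], [255.0, 239.0, 176.0], [255.0, 239.0, 175.0], [255.0, 239.0, 175.0], [255.0, 239.0, 175.0], [255.0, 239.0, 176.0], [255.0, 239.0, 175.0], [255.0, 239.0, 175.0], [255.0, 239.0, 175.0], [255.0, 239.0, 176.0], [255.0, 239.0, 175.0], [255.0, 239.0, 175.0], [255.0, 239.0, 175.0], [255.0, 239.0, 175.0]]
[[254.0, 251.0, 223.0], [254.0, 251.0, 223.0], [254.0, 252.0, 223.0], [255.0, 252.0, 224.0], [255.0, 253.0, 225.0], [254.0, 248.0, 205.0], [233.0, 201.0, 153.0], [185.0, 148.0, 113.0], [166.0, 133.0, 104.0], [166.0, 135.0, 108.0], [179.0, 158.0, 141.0], [199.0, 184.0, 177.0], [235.0, 197.0, 163.0], [253.0, 218.0, 153.0], [254.0, 228.0, 156.0], [254.0, 228.0, 157.0], [254.0, 229.0, 157.0], [254.0, 229.0, 157.0], [254.0, 229.0, 157.0], [254.0, 229.0, 157.0], [254.0, 229.0, 157.0], [254.0, 229.0, 157.0], [254.0, 229.0, 157.0], [254.0, 229.0, 157.0], [254.0, 229.0, 158.0], [254.0, 229.0, 158.0]]
[3.14152242e+00 3.58092353e-06 1.57073092e+00]
```

```bash
cat > tip.py <<'E'
from h import *
I=cams.grab_frame("wrist").astype(int); g=I[:,314:328,2].mean(1); print("tip row",[i for i in range(20,110) if g[i]<=205<g[i-1]][:2], g[30:60:2].round()); s=r.sense(); print(s["eef_pos"].round(1),s["contact_force"].round(1),s["wrist_torque"].round(2))
E
python3 tip.py;  python3 -m handwheel '0 0 0 0 0 -1.5 0; 0 0 0 0 0 0 0; 0 0 0 0 0 0 0' >/dev/null; python3 tip.py; python3 -m handwheel '0 0 0 0 0 -1.5 0; 0 0 0 0 0 0 0; 0 0 0 0 0 0 0'>/dev/null; python3 tip.py;python3 -m handwheel '0 0 0 0 0 -1.5 0; 0 0 0 0 0 0 0; 0 0 0 0 0 0 0'>/dev/null; python3 tip.py
```

```text
tip row [44] [252. 252. 252. 253. 253. 253. 253. 197. 175. 175. 175. 175. 176. 175.
 176.]
[ 620.8 -165.4   59.1] [ 0.1 -0.7  0.3] [-0.04  0.01  0.04]
tip row [46] [252. 252. 252. 252. 253. 253. 253. 253. 195. 173. 174. 174. 174. 174.
 174.]
[ 620.8 -165.3   60.6] [ 0.2 -1.1 -1.3] [ 0.03 -0.02  0.  ]
tip row [48] [252. 252. 252. 252. 253. 253. 253. 253. 253. 189. 174. 174. 174. 174.
 174.]
[ 620.8 -165.3   62.1] [-0.2  0.1 -0.6] [-0.04 -0.02 -0.05]
tip row [49] [252. 252. 252. 252. 252. 253. 253. 253. 253. 219. 174. 174. 174. 174.
 174.]
[ 620.9 -165.4   63.7] [ 0.   0.2 -0.5] [-0.   -0.02  0.02]
```

```bash
python3 -m handwheel '0 0 0 0 0 1.3 0; 0 0 0 5 0 0 0; 0 0 0 5 0 0 0; 0 0 0 5 0 0 0; 0 0 0 5 0 0 0' ; python3 -m handwheel '0 0 0 5 0 0 0; 0 0 0 5 0 0 0; 0 0 0 5 0 0 0; 0 0 0 5 0 0 0; 0 0 0 0 0 0 0'; python3 tip.py
python3 - <<'E'
from h import *
I=cams.grab_frame("wrist"); cv2.imwrite("pics/w4.png",cv2.resize(I[0:200,200:450,::-1],None,fx=3,fy=3,interpolation=cv2.INTER_CUBIC))
E
```

```text
clock: 8.13
eef_pos: [620.8, -144.7, 62.2]
tcp_rot: [-3.141, -0.0, 1.571]
contact_force: [0.6, -0.2, -1.1]
opening: 0.109
grasp_force: 98.4
clock: 8.55
eef_pos: [620.8, -124.3, 62.3]
tcp_rot: [-3.141, -0.0, 1.571]
contact_force: [0.8, -0.1, -1.3]
opening: 0.114
grasp_force: 98.3
tip row [45] [221. 222. 221. 222. 221. 218. 218. 217. 163. 121. 156. 156. 157. 157.
 158.]
[ 620.8 -124.7   62.3] [ 1.2  0.1 -1.9] [-0.01 -0.01 -0.04]
```

View pics/w4.png

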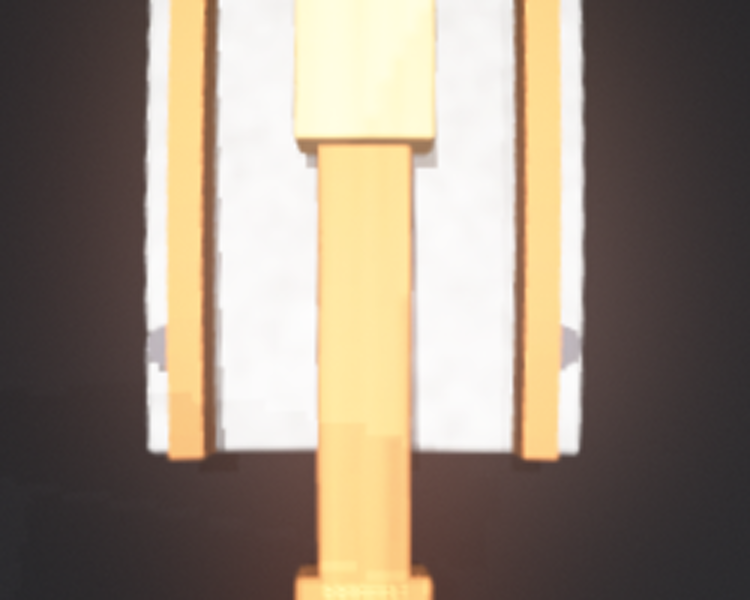

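The tip (365,145) sits flush and centred on the slat's rear end, and the slat is now straight and midway between the walls at 187 and 540. I push on.

```bash
python3 -m handwheel '0 0 0 6 0 0 0; 0 0 0 7 0 0 0; 0 0 0 7 0 0 0; 0 0 0 7 0 0 0; 0 0 0 7 0 0 0' ; python3 -m handwheel '0 0 0 5 0 0 0; 0 0 0 5 0 0 0; 0 0 0 5 0 0 0; 0 0 0 5 0 0 0; 0 0 0 5 0 0 0'; python3 -m handwheel '0 0 0 5 0 0 0; 0 0 0 5 0 0 0; 0 0 0 5 0 0 0; 0 0 0 5 0 0 0; 0 0 0 0 0 0 0'
```

```text
clock: 9.07
eef_pos: [620.8, -90.5, 62.3]
tcp_rot: [-3.142, -0.0, 1.571]
contact_force: [0.8, 0.2, -1.1]
opening: 0.115
grasp_force: 98.4
clock: 9.48
eef_pos: [620.8, -65.9, 62.3]
tcp_rot: [3.142, 0.0, 1.571]
contact_force: [-0.2, -0.4, -0.3]
opening: 0.116
grasp_force: 98.4
clock: 9.9
eef_pos: [620.8, -45.4, 62.3]
tcp_rot: [-3.141, -0.0, 1.571]
contact_force: [0.3, -0.1, -1.6]
opening: 0.114
grasp_force: 98.3
```

```bash
python3 -m handwheel '0 0 0 3 0 0 0; 0 0 0 3 0 0 0; 0 0 0 3 0 0 0; 0 0 0 3 0 0 0; 0 0 0 2 0 0 0' |grep -E "pos|cont"; python3 -m handwheel '0 0 0 2 0 0 0; 0 0 0 2 0 0 0'|grep -E "pos|cont"; python3 -m handwheel '0 0 0 2 0 0 0; 0 0 0 2 0 0 0'|grep -E "pos|cont";  python3 -m handwheel '0 0 0 2 0 0 0; 0 0 0 2 0 0 0'|grep -E "pos|cont"; python3 -m handwheel '0 0 0 2 0 0 0; 0 0 0 2 0 0 0'|grep -E "pos|cont"; python3 -m handwheel '0 0 0 2 0 0 0; 0 0 0 2 0 0 0'|grep -E "pos|cont"
```

```text
eef_pos: [621.5, -33.6, 62.8]
contact_force: [0.3, -11.5, 4.1]
eef_pos: [621.9, -30.4, 63.2]
contact_force: [0.2, -12.4, 3.6]
eef_pos: [621.8, -26.3, 63.1]
contact_force: [1.1, -10.0, 3.2]
eef_pos: [621.6, -22.0, 63.0]
contact_force: [0.1, -8.3, 3.4]
eef_pos: [621.6, -17.8, 63.0]
contact_force: [0.5, -8.8, 2.6]
eef_pos: [621.6, -13.8, 63.0]
contact_force: [0.2, -8.5, 3.2]
```

```bash
s(){ grep -E "pos|cont"; }; python3 -m handwheel '0 0 0 2 0 0 0; 0 0 0 2 0 0 0'|s; python3 -m handwheel '0 0 0 2 0 0 0; 0 0 0 2 0 0 0'|s; python3 -m handwheel '0 0 0 1 0 0 0; 0 0 0 1 0 0 0'|s; python3 -m handwheel '0 0 0 1 0 0 0; 0 0 0 1 0 0 0'|s;  python3 -m handwheel '0 0 0 1 0 0 0; 0 0 0 1 0 0 0'|s
```

```text
eef_pos: [621.6, -9.8, 62.9]
contact_force: [0.2, -7.8, 2.8]
eef_pos: [621.6, -5.8, 62.9]
contact_force: [-0.5, -8.1, 3.8]
eef_pos: [621.7, -3.7, 63.0]
contact_force: [1.2, -8.3, 2.8]
eef_pos: [621.7, -1.8, 63.0]
contact_force: [0.6, -8.6, 2.7]
eef_pos: [621.7, 0.2, 63.0]
contact_force: [0.6, -9.7, 2.6]
```

```bash
ck(){ tee last.txt | grep -E "pos|cont" | tr '\n' ' '; echo; python3 -c "
import re,sys;f=float(re.search(r'force: \[\S+ (\S+),',open('last.txt').read())[1]);sys.exit(f<-11.5)"; }
python3 -m handwheel '0 0 0 1 0 0 0'|ck && python3 -m handwheel '0 0 0 1 0 0 0'|ck && python3 -m handwheel '0 0 0 1 0 0 0'|ck && python3 -m handwheel '0 0 0 1 0 0 0'|ck && python3 -m handwheel '0 0 0 1 0 0 0'|ck && python3 -m handwheel '0 0 0 1 0 0 0'|ck && python3 -m handwheel '0 0 0 1 0 0 0'|ck && python3 -m handwheel '0 0 0 1 0 0 0'|ck && python3 -m handwheel '0 0 0 1 0 0 0'|ck && python3 -m handwheel '0 0 0 1 0 0 0'|ck && python3 -m handwheel '0 0 0 1 0 0 0'|ck && python3 -m handwheel '0 0 0 1 0 0 0'|ck
```

```text
eef_pos: [621.7, 1.2, 63.0] contact_force: [0.4, -9.5, 3.6] 
eef_pos: [621.7, 2.2, 62.9] contact_force: [0.5, -8.0, 2.9] 
eef_pos: [621.7, 3.3, 62.9] contact_force: [0.7, -8.0, 2.4] 
eef_pos: [621.7, 4.3, 63.0] contact_force: [0.4, -8.1, 2.9] 
eef_pos: [621.7, 5.2, 63.0] contact_force: [0.4, -9.3, 2.5] 
eef_pos: [621.6, 6.3, 62.9] contact_force: [1.7, -9.3, 3.3] 
eef_pos: [621.7, 7.3, 62.9] contact_force: [0.6, -8.1, 2.1] 
eef_pos: [621.7, 8.3, 62.9] contact_force: [2.1, -8.6, 3.9] 
eef_pos: [621.7, 9.3, 62.9] contact_force: [1.0, -8.4, 3.0] 
eef_pos: [621.7, 10.3, 62.9] contact_force: [1.0, -8.1, 2.3] 
eef_pos: [621.6, 11.3, 62.9] contact_force: [0.5, -8.9, 3.2] 
eef_pos: [621.7, 12.3, 63.0] contact_force: [0.8, -8.5, 2.5]
```

```bash
ck(){ tee last.txt | grep -E "pos|cont" | tr '\n' ' '; echo; python3 -c "
import re,sys;f=float(re.search(r'force: \[\S+ (\S+),',open('last.txt').read())[1]);sys.exit(f<-11.5)"; }
python3 -m handwheel '0 0 0 1 0 0 0'|ck && python3 -m handwheel '0 0 0 1 0 0 0'|ck && python3 -m handwheel '0 0 0 1 0 0 0'|ck && python3 -m handwheel '0 0 0 1 0 0 0'|ck && python3 -m handwheel '0 0 0 1 0 0 0'|ck && python3 -m handwheel '0 0 0 1 0 0 0'|ck && python3 -m handwheel '0 0 0 1 0 0 0'|ck && python3 -m handwheel '0 0 0 1 0 0 0'|ck && python3 -m handwheel '0 0 0 1 0 0 0'|ck && python3 -m handwheel '0 0 0 1 0 0 0'|ck && python3 -m handwheel '0 0 0 1 0 0 0'|ck && python3 -m handwheel '0 0 0 1 0 0 0'|ck && python3 -m handwheel '0 0 0 1 0 0 0'|ck && python3 -m handwheel '0 0 0 1 0 0 0'|ck && python3 -m handwheel '0 0 0 1 0 0 0'|ck && python3 -m handwheel '0 0 0 1 0 0 0'|ck && python3 -m handwheel '0 0 0 1 0 0 0'|ck && python3 -m handwheel '0 0 0 1 0 0 0'|ck
```

```text
eef_pos: [621.6, 13.3, 62.9] contact_force: [2.1, -9.0, 3.1] 
eef_pos: [621.6, 14.3, 62.9] contact_force: [0.7, -8.3, 2.5] 
eef_pos: [621.6, 15.3, 62.9] contact_force: [1.1, -8.3, 2.7] 
eef_pos: [621.6, 16.3, 62.9] contact_force: [0.3, -7.9, 2.6] 
eef_pos: [621.6, 17.3, 62.9] contact_force: [1.4, -8.8, 2.4] 
eef_pos: [621.6, 18.3, 62.9] contact_force: [1.0, -7.7, 3.3] 
eef_pos: [621.6, 19.3, 62.9] contact_force: [1.5, -8.4, 2.6] 
eef_pos: [621.6, 20.3, 62.9] contact_force: [0.5, -8.0, 2.3] 
eef_pos: [621.6, 21.3, 62.9] contact_force: [0.7, -8.5, 2.7] 
eef_pos: [621.7, 22.3, 62.9] contact_force: [0.3, -7.6, 2.4] 
eef_pos: [621.6, 23.3, 62.9] contact_force: [0.7, -8.1, 1.6] 
eef_pos: [621.6, 24.3, 62.9] contact_force: [0.4, -8.3, 2.7] 
eef_pos: [621.6, 25.3, 62.9] contact_force: [0.3, -8.5, 3.1] 
eef_pos: [621.6, 26.3, 62.9] contact_force: [0.7, -8.1, 2.5] 
eef_pos: [621.6, 27.3, 62.9] contact_force: [0.2, -8.0, 2.5] 
eef_pos: [621.6, 28.3, 62.9] contact_force: [1.4, -8.2, 2.5] 
eef_pos: [621.6, 29.3, 62.9] contact_force: [0.4, -9.0, 3.0] 
eef_pos: [621.6, 30.3, 62.9] contact_force: [0.5, -8.0, 2.5]
```

```bash
ck(){ tee last.txt | grep -E "pos|cont|clock" | tr '\n' ' '; echo; python3 -c "
import re,sys;f=float(re.search(r'force: \[\S+ (\S+),',open('last.txt').read())[1]);sys.exit(f<-11.5)"; }
python3 -m handwheel '0 0 0 1 0 0 0'|ck && python3 -m handwheel '0 0 0 1 0 0 0'|ck && python3 -m handwheel '0 0 0 1 0 0 0'|ck && python3 -m handwheel '0 0 0 1 0 0 0'|ck && python3 -m handwheel '0 0 0 1 0 0 0'|ck && python3 -m handwheel '0 0 0 1 0 0 0'|ck && python3 -m handwheel '0 0 0 1 0 0 0'|ck && python3 -m handwheel '0 0 0 1 0 0 0'|ck && python3 -m handwheel '0 0 0 1 0 0 0'|ck && python3 -m handwheel '0 0 0 1 0 0 0'|ck && python3 -m handwheel '0 0 0 1 0 0 0'|ck && python3 -m handwheel '0 0 0 1 0 0 0'|ck && python3 -m handwheel '0 0 0 1 0 0 0'|ck && python3 -m handwheel '0 0 0 1 0 0 0'|ck && python3 -m handwheel '0 0 0 1 0 0 0'|ck && python3 -m handwheel '0 0 0 1 0 0 0'|ck
```

```text
clock: 14.57 eef_pos: [621.6, 31.2, 62.9] contact_force: [0.5, -14.3, 5.2]
```

The stop is felt at TCP y 31, which puts the slat's rear end about 40 mm inside, within the given 10 to 52 mm. I check the force before adding to it.

```bash
s(){ grep -E "pos|cont" | tr '\n' ' '; echo; }; python3 -m handwheel '0 0 0 0 0 0 0'|s; python3 -m handwheel '0 0 0 0.2 0 0 0'|s;python3 -m handwheel '0 0 0 0 0 0 0'|s
```

```text
eef_pos: [621.7, 31.2, 62.9] contact_force: [1.7, -9.6, 3.6] 
eef_pos: [621.6, 31.2, 62.9] contact_force: [0.0, -10.1, 2.8] 
eef_pos: [621.6, 31.2, 63.0] contact_force: [0.4, -9.7, 3.7]
```

```bash
s(){ grep -E "pos|cont" | tr '\n' ' '; echo; }; python3 -m handwheel '0 0 0 0.3 0 0 0; 0 0 0 0 0 0 0'|s;python3 -m handwheel '0 0 0 0.3 0 0 0; 0 0 0 0 0 0 0'|s
```

```text
eef_pos: [621.7, 31.3, 63.1] contact_force: [1.3, -12.2, 3.7] 
eef_pos: [621.7, 31.4, 63.1] contact_force: [-0.2, -12.6, 4.2]
```

```bash
s(){ grep -E "pos|cont" | tr '\n' ' '; echo; }; python3 -m handwheel '0 0 0 0.4 0 0 0; 0 0 0 0 0 0 0'|s;python3 -m handwheel '0 0 0 0.4 0 0 0; 0 0 0 0 0 0 0'|s
```

```text
eef_pos: [621.9, 31.5, 63.2] contact_force: [1.4, -12.4, 5.0] 
eef_pos: [621.9, 31.5, 63.3] contact_force: [0.5, -15.3, 6.4]
```

```bash
s(){ grep -E "pos|cont" | tr '\n' ' '; echo; }; python3 -m handwheel '0 0 0 0.5 0 0 0; 0 0 0 0 0 0 0'|s;python3 -m handwheel '0 0 0 0.3 0 0 0; 0 0 0 0 0 0 0'|s
```

```text
eef_pos: [622.0, 31.7, 63.4] contact_force: [0.1, -17.7, 6.9] 
eef_pos: [622.1, 31.7, 63.5] contact_force: [0.2, -19.1, 7.0]
```

```bash
s(){ grep -E "pos|cont" | tr '\n' ' '; echo; }; python3 -m handwheel '0 0 0 0 0 0 0; 0 0 0 0 0 0 0; 0 0 0 0 0 0 0; 0 0 0 0 0 0 0'|s;python3 -m handwheel '0 0 0 0 0 0 0; 0 0 0 0 0 0 0; 0 0 0 0 0 0 0; 0 0 0 0 0 0 0'|s; python3 -m handwheel '0 0 0 0 0 0 0; 0 0 0 0 0 0 0'|s
```

```text
eef_pos: [622.1, 31.7, 63.5] contact_force: [1.2, -19.3, 7.3] 
eef_pos: [622.1, 31.7, 63.5] contact_force: [1.3, -18.3, 6.9] 
eef_pos: [622.1, 31.7, 63.5] contact_force: [0.7, -17.9, 8.6]
```

```bash
python3 -m handwheel '0 0 0 -3 0 0 0; 0 0 0 -6 0 0 0; 0 0 0 -10 0 0 0; 0 0 0 -12 0 0 0; 0 0 0 -12 0 0 0'; python3 -m handwheel '0 0 0 -12 0 0 0; 0 0 0 -12 0 0 0; 0 0 0 -8 0 0 0; 0 0 0 0 0 0 0; 0 0 0 0 0 -5 0'; python3 -m handwheel '0 0 0 0 0 -20 0; 0 0 0 0 0 -20 0; 0 0 0 0 0 -20 0; 0 0 0 0 0 0 0; 0 0 0 0 0 0 0';  python3 go.py 448 8 127 1.5708 6
```

```text
clock: 17.07
eef_pos: [620.6, -8.8, 62.1]
tcp_rot: [-3.141, -0.0, 1.571]
contact_force: [0.3, 0.4, -0.4]
opening: 0.117
grasp_force: 98.4
clock: 17.48
eef_pos: [620.1, -40.5, 66.5]
tcp_rot: [-3.14, -0.0, 1.569]
contact_force: [-0.3, 0.5, -0.7]
opening: 0.117
grasp_force: 98.3
clock: 17.9
eef_pos: [621.7, -39.5, 128.6]
tcp_rot: [3.139, 0.0, 1.571]
contact_force: [-0.6, -0.2, -1.8]
opening: 0.111
grasp_force: 98.3
6 rows of [0.0004 0.     0.0001] [  7.92 -28.94   0.22]
```

Next I move back over the bench and down to just above the base height (underside at TCP z minus 50).

```bash
python3 -m handwheel '0 0 0 8 -29 0 0; 0 0 0 8 -29 0 0; 0 0 0 8 -29 0 0; 0 0 0 8 -29 0 0; 0 0 0 8 -29 0 0'; python3 -m handwheel '0 0 0 8 -29 0 0; 0 0 0 0 0 0 0; 0 0 0 0 0 25 0; 0 0 0 0 0 25 0; 0 0 0 0 0 18 0'; python3 -m handwheel '0 0 0 0 0 3 0; 0 0 0 0 0 0 0; 0 0 0 0 0 0 0; 0 0 0 0 0 0 0; 0 0 0 0 0 0 0'; python3 tip.py
```

```text
clock: 18.32
eef_pos: [473.4, 0.6, 126.0]
tcp_rot: [-3.139, -0.0, 1.571]
contact_force: [0.4, 0.5, -0.7]
opening: 0.112
grasp_force: 98.4
clock: 18.73
eef_pos: [446.0, 8.3, 57.5]
tcp_rot: [-3.141, -0.0, 1.571]
contact_force: [0.3, 0.1, -0.7]
opening: 0.116
grasp_force: 98.4
clock: 19.15
eef_pos: [447.7, 8.1, 57.2]
tcp_rot: [3.14, -0.0, 1.571]
contact_force: [0.0, 0.9, -0.9]
opening: 0.114
grasp_force: 98.5
tip row [] [ 44.  44.  44.  45.  45.  45.  45.  45.  45. 104. 139. 139. 140. 140.
 140.]
[447.6   8.1  57.1] [ 1.  -0.1 -1.1] [ 0.07  0.02 -0.03]
```

```bash
s(){ grep -E "pos|cont" | tr '\n' ' '; echo; }; python3 -m handwheel '0 0 0 0 0 3 0; 0 0 0 0 0 2.5 0; 0 0 0 0 0 0 0; 0 0 0 0 0 0 0'|s; python3 -m handwheel '0 0 0 0 0 0.7 0; 0 0 0 0 0 0 0; 0 0 0 0 0 0 0'|s; python3 -m handwheel '0 0 0 0 0 0.7 0; 0 0 0 0 0 0 0; 0 0 0 0 0 0 0'|s; python3 -m handwheel '0 0 0 0 0 0.7 0; 0 0 0 0 0 0 0; 0 0 0 0 0 0 0'|s
```

```text
eef_pos: [446.6, 8.0, 50.7] contact_force: [0.2, 0.4, -1.2] 
eef_pos: [446.8, 8.0, 50.1] contact_force: [-0.3, -1.0, -0.5] 
eef_pos: [447.2, 8.0, 50.0] contact_force: [-2.0, -1.1, 9.8] 
eef_pos: [447.5, 8.0, 49.9] contact_force: [-3.7, -0.6, 19.7]
```

Base contact is felt. I ease off, release, rise clear, and look.

```bash
python3 -m handwheel '0 0 0 0 0 -1 0; 0 0 0 0 0 0 0.2; 0 0 0 0 0 0 0.4; 0 0 0 0 0 0 0.6; 0 0 0 0 0 0 0.8' 20; python3 -m handwheel '0 0 0 0 0 0 1; 0 0 0 0 0 0 1; 0 0 0 0 0 0 1; 0 0 0 0 0 0 1; 0 0 0 0 0 0 1'; python3 -m handwheel '0 0 0 0 0 -20 1; 0 0 0 0 0 -35 1; 0 0 0 0 0 -35 1; 0 0 0 0 0 -35 1; 0 0 0 0 0 -25 1'; python3 -m handwheel '0 0 0 0 0 0 1; 0 0 0 0 0 0 1; 0 0 0 0 0 0 1'
python3 - <<'E'
from h import *
a=cams.grab_frame("wrist")[:,:,::-1]; cv2.imwrite("pics/w5.png",a); b=cams.grab_frame("side")[165:325,220:380,::-1]
cv2.imwrite("pics/end.png",np.hstack([cv2.resize(a[0:300,220:580],(480,400)),cv2.resize(b,(320,400))]))
E
```

```text
clock: 20.7
eef_pos: [446.7, 8.1, 49.5]
tcp_rot: [-3.141, -0.0, 1.571]
contact_force: [-0.2, -0.3, -0.3]
opening: 0.61
grasp_force: 0.0
clock: 21.12
eef_pos: [446.8, 8.1, 49.7]
tcp_rot: [-3.142, -0.0, 1.571]
contact_force: [0.3, -0.1, -0.3]
opening: 1.001
grasp_force: 0.0
clock: 21.53
eef_pos: [447.5, 8.0, 202.6]
tcp_rot: [3.139, -0.0, 1.571]
contact_force: [1.9, 0.2, 0.2]
opening: 1.002
grasp_force: 0.0
clock: 21.78
eef_pos: [446.3, 8.0, 199.1]
tcp_rot: [-3.141, 0.0, 1.571]
contact_force: [-0.4, 0.5, -0.4]
opening: 1.001
grasp_force: 0.0
```

View pics/end.png

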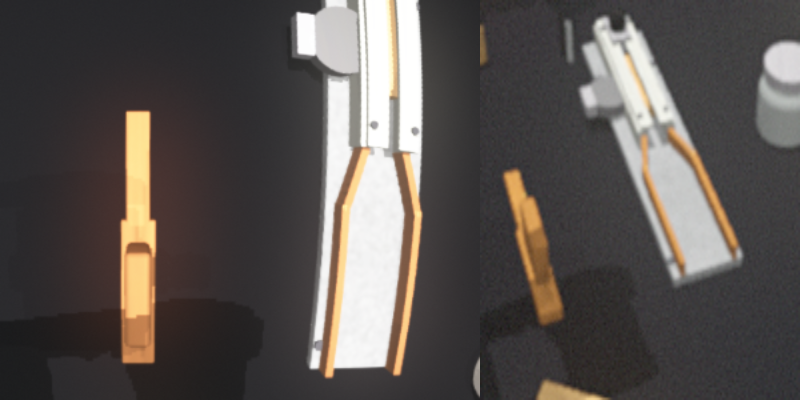

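The slat shows through the cover slot, its rear end near (393,97), well inside the tunnel. The stick stands on its base with its tip at (137,112), clear of the jig, and the gripper touches nothing.

```bash
python3 -c "
from rig import r
print(r.sign_off())"
```

```text
the job is handed in; nothing more can be done
None
```

I fed the slat onto the end stop and pressed it there at about 18 N (wrist reading) for 0.8 s. I then stood the stick back on the bench on its base and handed the job in at about 22 s; no verdict was shown.

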